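Stand the ring gear up and hang it on the J-hook

ROBOT

A 7-joint arm with a two-finger parallel gripper is mounted at the origin on a cart in front of the work surface, level with it; the furniture and walls round the work are solid. World frame = base frame: x ahead of the robot, y to its left, z up, the work surface at z = 0. Lengths are in m, angles in rad, forces in N, time in s.
With the tool pointing down it reaches from about 0.4 to 0.85 m from the base axis. Payload 4.5 kg.
Tool frame: the origin (TCP) lies on the centre line of the jaws, within the pads' length; the fingertips stand 11 mm ahead of it and the grasp point (between the pads) lies 8 mm behind it; z points along the fingers, y is the line along which they close (so a half turn about z gives the same grasp; the last joint's range is limited). The gripper opens to 88 mm and grips with 3 to 60 N. Pads are 18 mm wide; open, the fingers measure 123 mm over their backs; the gripper's body (75 mm by 187 mm) begins 45 mm behind the grasp point.
Start: joints at [-1.087, 0.689, -0.195, 1.565, 0.157, 0.902, -0.215], TCP at [0.272, 0.563, 0.25] pointing down, gripper open.
Joint ranges: [-3.01, 3.01], [-0.46, 2.08], [-1.47, 1.51], [0.13, 2.56], [-1, 4.14], [0.04, 2.09], [-2.66, 2.66]. Speed limits (rad/s): [2.57, 2.57, 3.14, 3.14, 3.14, 3.14, 3.14].

INTERFACE

Orientations are given as a unit quaternion [x, y, z, w].
In Python, from plant import * gives the robot as it stands. The module is installed in compiled form; this text tells all that it offers.
- The arm moves only by the tool send_rows, never from a script. Its argument "motion" is a list of rows, each an object of numbers: "x", "y", "z": the shift along the tool's x, y, z in cm; "rx", "ry", "rz": the turn, a rotation vector about the tool's x, y, z in rad; "jaw": the finger opening in cm, from 0 to 8.81. In form: [{"x": .., "y": .., "z": .., "rx": .., "ry": .., "rz": .., "jaw": ..}, ...]. A call has exactly 5 rows; each row shifts and turns the commanded pose from where the row before left it, along the tool's axes as they then stand; what a row does not reach is not made up. A row lasts 1/10 s, in which the tool goes at most 50 mm and 8.59 degrees, less where a joint would pass 70% of its speed; a pose out of reach is approached as far as the arm can. A call is refused whole if a number of a shift passes 5 or a number of a turn 0.15, either way. A call with a gripper value outside its range is refused whole. The fingers move at their own pace and stop on an object; "grip_force" is the grip in N (left out, the last holds). Time passes only in rows, so rows that do not move let the fingers close, or fill a call up. It gives the time, the measured TCP pose, the force, the opening and the grip force at its end, in the units of the state.
- get_state(): the state, without advancing time (a new reading comes with each control period).
- snapshot(name): name is "side" or "top"; returns a dict with "img" (400x640x3 uint8, red, green, blue), "vertical_fov" (degrees; the focal length in pixels is half the picture's height over the tangent of half this angle, whatever the lens; pixels are square), "cx", "cy" (the principal point, pixels), "extrinsics" (4x4, takes a point from camera to world coordinates). Camera axes: x right, y up, looking along -z (the intrinsics and any distortion apply to the point x, -y, -z); pixel columns grow to the right and rows downward; lengths in m; the calibration is good to about 2 mm. A picture is of the moment at which its call begins. There is no depth.
- finish_job(): hands the job in; it is judged then, once.
The state is a dict: "clock": time; "q": joint angles; "qd": joint speeds; "joint_torque": joint torques, N m; "tool_pos": TCP position; "eef_rot": TCP orientation; "contact_force": force on the tool from outside, world axes, zero at the start; "moment": the same for the moment, N m; "opening": opening from 0.0 (shut) to 1.0 (fully open); "finger_force": force on a finger pad.
Only numpy, scipy, OpenCV 4.12 (cv2) and the standard library are available. Lean on these libraries where they do the work, as an engineer would, in place of code of your own. Each camera call takes 0.05 s, during which the arm holds its last target. There are 200 camera calls.

TASK

Hang the ring gear, which lies flat on the bench, on the J-hook to await assembly. First pick it up by its rim and lean it in the sloping rod rest and let go of it there; then take it again by its topmost rim, lift it out upright, pass it over the upturned tip of the hook and leave it hanging freely by its rim on the hook's level arm. Leave the tub, the tape roll and the cup where they are.

Things in the scene. Friction and masses are not known exactly. Their poses are not given: they have to be found in the camera images.
- ring_center (a point): centre of the loose ring gear, a plain steel ring: 150 mm outside, 110 mm inside diameter (rim 20 mm wide radially), 16 mm thick, about 0.4 kg. It starts flat on the bench, so this point is 8 mm above it. z is the ring's axis; it is alike all round and on both faces. Only this ring is so large; the tape roll is 90 mm.
- rest: fixed sloping rest of 12 mm aluminium rod on a dark 130 x 130 mm base plate; origin at the plate's centre on the bench, z up, +x is the way the ring leans (about to the robot's right). Two pegs at y = +-38 mm start at x = -45 mm, 30 mm up, and stick out 34 mm to -x, rising at 45 degrees; the rim stands on them. A frame behind slopes at 45 degrees, its cross bar 84 mm up the slope.
- rest_seat (a point): where the ring's centre is when it is seated in the rest: rim on both pegs, back face against the cross bar. Ring plane then 45 degrees from level, its axis in the rest's x-z plane, pointing to -x and up; the topmost rim, up the slope from here, stands free above the cross bar by 60 mm. Axes as the rest
- hook_stand: fixed hook stand: dark base plate and a 16 mm round aluminium post, 240 mm high; origin at the foot of the post on the bench, z up. From its top a level arm of 10 mm round bar runs along the stand's -x (to the robot at yaw 0) and ends 110 mm out in an upturned tip. Upper side of the arm 240 mm, top of the tip 264 mm above the bench. Nothing stands above it.
- hook_seat (a point): point on the upper side of the hook's level arm, 60 mm out from the post axis, 240 mm above the bench; axes as the hook stand. The ring hanging here has its centre 55 mm below this point and its axis along the arm
- hook_tip (a point): top of the upturned tip of the hook, 110 mm out from the post axis, 24 mm above the upper side of the arm
- tub: yellow round tub, 79 mm wide and 72 mm high, a bystander behind the work; origin at its underside
- tape: beige tape roll, 90 mm wide and 24 mm high, a bystander; origin at its underside
- cup: white cup, 80 mm wide and 94 mm high, a bystander; origin at its underside

How it is judged:
By the outcome, as a careful person would: the job done as asked, in the order asked, and still so for the second after the job is handed in, with the robot touching nothing.
It also fails if it takes over 72 s, if anything falls off the work surface, if the arm or the gripper's body presses on something with over 40 N, if the wrist force passes 120 N, or if a joint passes its speed limit or range.

## Working session

There is one attempt and no reset: what is moved stays moved. The work goes in short steps, Python scripts to look and compute and a tool call to move; the robot and the scene stay as the last step left them, time stands still between calls to the robot, and variables do not carry over. Pictures are saved under pics/ and viewed, at most 10 in all, crops included, and the job is handed in when it is done.

Besides the shell and the picture viewer there is one more tool, called after "Emit:" as name(argument=value, ...), one argument or row to a line, values as JSON. send_rows: Moves the arm, as the interface text tells. Its arguments: {"type":"object","properties":{"motion":{"type":"array"},"grip_force":{"type":"number"}},"required":["motion"]}

```bash
mkdir -p pics; python3 - <<'E'
from plant import *
import cv2,numpy as np
for n in("side","top"):
    s=snapshot(n); cv2.imwrite(f"pics/{n}0.png",s["img"][:,:,::-1]); print(n,{k:(np.round(v,4).tolist() if k!="img" else 0) for k,v in s.items()})
print({k:np.round(v,3).tolist() for k,v in get_state().items()})
E
```

```text
side {'img': 0, 'vertical_fov': 54.9377, 'cx': 313.5752, 'cy': 192.7305, 'extrinsics': [[-0.9983, -0.0373, 0.0449, 0.6428], [0.0581, -0.5707, 0.8191, 0.8968], [-0.005, 0.8203, 0.5719, 0.7877], [0.0, 0.0, 0.0, 1.0]]}
top {'img': 0, 'vertical_fov': 46.0564, 'cx': 321.3554, 'cy': 196.1697, 'extrinsics': [[-0.0218, 0.9815, -0.1904, 0.3171], [-0.9996, -0.0183, 0.0203, 0.0198], [0.0165, 0.1908, 0.9815, 1.5339], [0.0, 0.0, 0.0, 1.0]]}
{'clock': 0.1, 'q': [-1.087, 0.69, -0.195, 1.566, 0.157, 0.902, -0.215], 'qd': [-0.001, -0.002, 0.001, -0.004, -0.001, 0.004, -0.002], 'joint_torque': [-0.003, -52.85, -1.271, -15.384, -0.052, 0.002, 0.0], 'tool_pos': [0.272, 0.562, 0.249], 'eef_rot': [0.223, 0.975, -0.001, -0.0], 'contact_force': [0.109, -0.56, -0.35], 'moment': [-0.025, -0.047, 0.01], 'finger_force': 0.0, 'opening': 0.999}
```

View pics/side0.png

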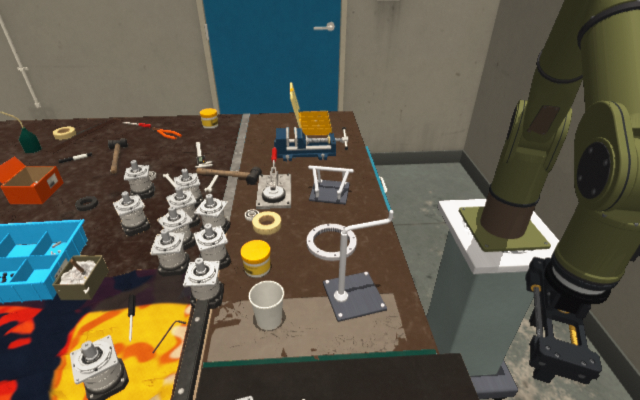

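View pics/top0.png

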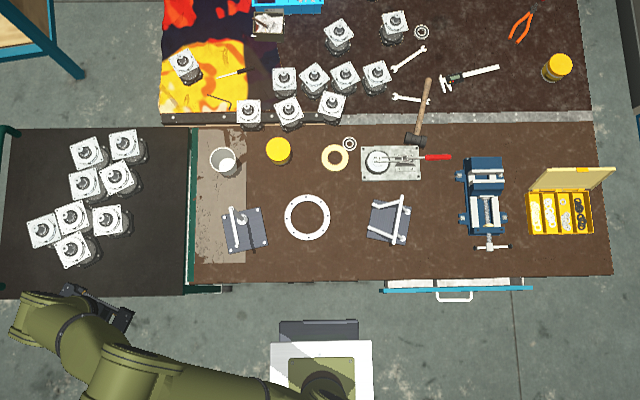

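```bash
cat > h.py <<'E'
from plant import *
import cv2,numpy as np
from scipy.spatial.transform import Rotation as R
def cam(s):
    E=np.array(s["extrinsics"]);f=200/np.tan(np.radians(s["vertical_fov"])/2);return E,f,s["cx"],s["cy"]
def ray(s,u,v):
    E,f,cx,cy=cam(s);d=E[:3,:3]@np.array([(u-cx)/f,-(v-cy)/f,-1]);return E[:3,3],d
def onz(s,u,v,z):
    o,d=ray(s,u,v);return o+d*(z-o[2])/d[2]
def tri(s1,p1,s2,p2):
    o1,d1=ray(s1,*p1);o2,d2=ray(s2,*p2)
    t=np.linalg.lstsq(np.c_[d1,-d2],o2-o1,rcond=None)[0];a=o1+d1*t[0];b=o2+d2*t[1];return (a+b)/2,np.linalg.norm(a-b)
def proj(s,p):
    E,f,cx,cy=cam(s);c=E[:3,:3].T@(np.array(p)-E[:3,3]);return cx+f*c[0]/-c[2],cy-f*c[1]/-c[2]
E
python3 - <<'E'
from h import *
S={n:snapshot(n) for n in("side","top")}
def crop(n,x0,x1,y0,y1,k,f): cv2.imwrite(f,cv2.resize(S[n]["img"][y0:y1,x0:x1,::-1],None,fx=k,fy=k,interpolation=cv2.INTER_CUBIC))
crop("top",210,420,185,260,3.8,"pics/tc.png"); crop("side",240,400,155,325,3.5,"pics/sc.png")
for n,(x0,x1,y0,y1) in dict(top=(278,336,190,245),side=(303,340,215,264)).items():
    g=S[n]["img"].min(2); m=np.zeros_like(g); m[y0:y1,x0:x1]=(g[y0:y1,x0:x1]>130)*255
    c=max(cv2.findContours(m,cv2.RETR_EXTERNAL,cv2.CHAIN_APPROX_NONE)[0],key=cv2.contourArea)
    P=np.array([onz(S[n],u,v,.016)[:2] for u,v in c[:,0]])
    (a,b),r=cv2.minEnclosingCircle(P.astype(np.float32)); A=np.c_[2*P,np.ones(len(P))];x=np.linalg.lstsq(A,(P**2).sum(1),rcond=None)[0]
    print(n,a,b,r,x[:2],np.sqrt(x[2]+x[0]**2+x[1]**2))
E
```

```text
top 0.5443799495697021 0.03650417923927307 0.07615738362073898 [0.5443789  0.03715599] 0.07408666622687055
side 0.5456425547599792 0.039011772722005844 0.07795872539281845 [0.54731496 0.03893927] 0.06557689200924603
```

View pics/tc.png

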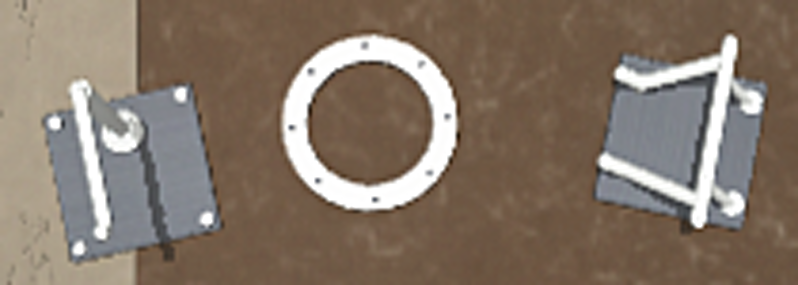

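View pics/sc.png

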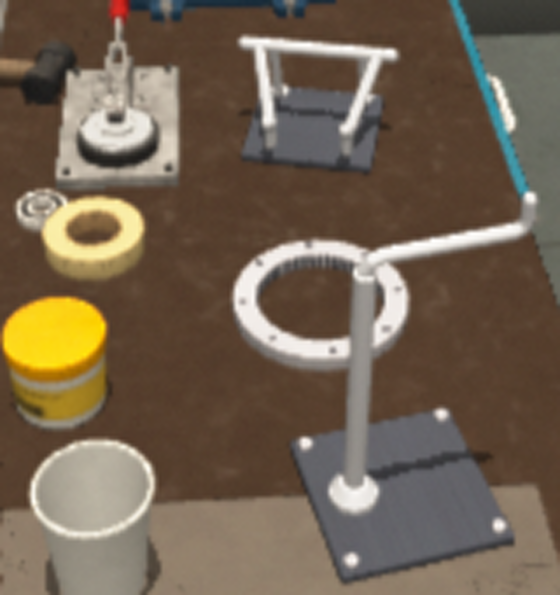

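```bash
python3 - <<'E'
from h import *
T=snapshot("top");S=snapshot("side")
t=lambda u,v:(210+u/3.8-.37,185+v/3.8-.37); s=lambda u,v:(240+u/3.5-.36,155+v/3.5-.36)
np.set_printoptions(precision=4,suppress=True)
print("posttop",tri(T,t(80,90),S,s(368,263)),"tip",tri(T,t(102,232),S,s(530,197)))
print("foot top/side",onz(T,*t(124,131),.008),onz(S,*s(354,493),.008))
print("bar L",tri(T,t(731,42),S,s(243,43)),"R",tri(T,t(698,222),S,s(395,55)))
C=np.array([onz(T,*t(*p),.006) for p in[(624,57),(766,83),(740,228),(598,197)]]);print(C,C.mean(0))
C2=np.array([onz(S,*s(*p),.006) for p in[(268,88),(383,97),(370,168),(243,158)]]);print(C2,C2.mean(0))
x=C[1]+C[2]-C[0]-C[3];y=C[0]+C[1]-C[2]-C[3];print("yaw",np.arctan2(x[1],x[0]),np.arctan2(-y[0],y[1]),np.linalg.norm(x)/2)
x=C2[1]+C2[2]-C2[0]-C2[3];y=C2[0]+C2[1]-C2[2]-C2[3];print("side dirs",np.arctan2(x[1],x[0]),np.arctan2(y[1],y[0]))
H=np.array([onz(T,*t(*p),.006) for p in[(45,118),(187,84),(222,226),(77,263)]]);print(H,H.mean(0))
x=H[1]+H[2]-H[0]-H[3];print("hook plate dir",np.arctan2(x[1],x[0]))
E
```

```text
posttop (array([0.5392, 0.2474, 0.2311]), np.float64(0.0017792587012255548)) tip (array([0.4326, 0.2249, 0.2611]), np.float64(2.7011243515998798e-05))
foot top/side [0.5418 0.248  0.008 ] [0.5388 0.244  0.008 ]
bar L (array([ 0.5944, -0.2633,  0.089 ]), np.float64(0.0002329244118124867)) R (array([ 0.4462, -0.2281,  0.0905]), np.float64(0.0002453652053742951))
[[ 0.5987 -0.1853  0.006 ]
 [ 0.5734 -0.3081  0.006 ]
 [ 0.448  -0.2784  0.006 ]
 [ 0.477  -0.1577  0.006 ]] [ 0.5243 -0.2324  0.006 ]
[[ 0.5667 -0.3066  0.006 ]
 [ 0.4468 -0.2812  0.006 ]
 [ 0.4763 -0.1565  0.006 ]
 [ 0.5995 -0.1812  0.006 ]] [ 0.5223 -0.2314  0.006 ]
yaw -1.7903881687055974 -1.7986852521105656 0.12470074611030253
side dirs 2.9383160405511215 -1.815191757685981
[[0.5547 0.3162 0.006 ]
 [0.582  0.1944 0.006 ]
 [0.4587 0.1642 0.006 ]
 [0.4299 0.2869 0.006 ]] [0.5063 0.2404 0.006 ]
hook plate dir -1.3448287361019409
```

```bash
cat >> h.py <<'E'
np.set_printoptions(precision=3,suppress=True)
ring=np.array([.545,.0375,.008]); ry=-1.802; rx=np.array([np.cos(ry),np.sin(ry),0]); Z=np.array([0,0,1.])
C=np.array([.5235,-.2318,0]); s=(rx+Z)/2**.5; n=(Z-rx)/2**.5
seat=C-.0043*rx+.0905*Z
hy=.213; hx=np.array([np.cos(hy),np.sin(hy),0]); hseat=np.array([.5398,.2472,.240])-.06*hx
def frame(z,y): return R.from_matrix(np.c_[np.cross(y,z),y,z])
DOWN=frame(-Z,-rx); LEAN=frame(-n,-s); TOP=frame(-s,n); HANG=frame(-Z,hx)
def plan(p,Rt):
    st=get_state();r=R.from_quat(st["eef_rot"]);d=(p-np.array(st["tool_pos"]))*100
    print("t",round(st["clock"],2),"pos",np.array(st["tool_pos"]),"F",np.array(st["contact_force"]),"open",round(st["opening"]*8.81,2),"q",np.array(st["q"]))
    print("shift now",r.inv().apply(d),"rot",(r.inv()*Rt).as_rotvec(),"shift after rot",Rt.inv().apply(d))
E
python3 - <<'E'
from h import *
plan(ring+.065*rx+[0,0,.35-.008],DOWN)
E
```

```text
t 0.3 pos [0.272 0.563 0.249] F [-0.758  0.47   0.351] open 8.77 q [-1.087  0.689 -0.195  1.566  0.157  0.902 -0.215]
shift now [-48.856 -41.763 -10.032] rot [-0.001 -0.    -0.219] shift after rot [-38.641 -51.356 -10.056]
```

Emit:
send_rows(
  motion=[
    {"z": -4, "jaw": 6},
    {"z": -4, "jaw": 6},
    {"z": -4, "jaw": 6},
    {"jaw": 6},
    {"jaw": 6},
  ],
  grip_force=60,
)

```text
schema error: expected keys x, y, z, rx, ry, rz, jaw
```

Emit:
send_rows(
  motion=[
    {"x": 0, "y": 0, "z": -4, "rx": 0, "ry": 0, "rz": -0.1, "jaw": 6},
    {"x": 0, "y": 0, "z": -4, "rx": 0, "ry": 0, "rz": -0.12, "jaw": 6},
    {"x": 0, "y": 0, "z": -4, "rx": 0, "ry": 0, "rz": 0, "jaw": 6},
    {"x": 0, "y": -2, "z": 0, "rx": 0, "ry": 0, "rz": 0, "jaw": 6},
    {"x": 0, "y": -3, "z": 0, "rx": 0, "ry": 0, "rz": 0, "jaw": 6},
  ],
  grip_force=60,
)

```text
clock: 0.8
tool_pos: [0.2603, 0.5153, 0.3708]
eef_rot: [0.114, 0.993, 0.002, 0.0]
contact_force: [0.0, -0.9, -0.2]
opening: 0.683
finger_force: 0.0
```

```bash
python3 - <<'E'
from h import *
plan(ring+.065*rx+[0,0,.36-.008],DOWN)
E
```

```text
t 0.8 pos [0.26  0.515 0.371] F [ 0.037 -0.877 -0.221] open 6.02 q [-1.012  0.505 -0.286  1.54   0.152  1.115  0.011]
shift now [-38.574 -46.567   0.889] rot [ 0.004 -0.     0.002] shift after rot [-38.666 -46.487   1.082]
```

Emit:
send_rows(
  motion=[
    {"x": -2, "y": -2.4, "z": 0, "rx": 0, "ry": 0, "rz": 0, "jaw": 6},
    {"x": -2, "y": -2.4, "z": 0, "rx": 0, "ry": 0, "rz": 0, "jaw": 6},
    {"x": -2, "y": -2.4, "z": 0, "rx": 0, "ry": 0, "rz": 0, "jaw": 6},
    {"x": -2, "y": -2.4, "z": 0, "rx": 0, "ry": 0, "rz": 0, "jaw": 6},
    {"x": -2, "y": -2.4, "z": 0, "rx": 0, "ry": 0, "rz": 0, "jaw": 6},
  ],
)

```text
clock: 1.3
tool_pos: [0.3308, 0.3733, 0.3698]
eef_rot: [0.115, 0.993, 0.0, 0.0]
contact_force: [0.5, 0.3, -1.1]
opening: 0.68
finger_force: 0.0
```

Emit:
send_rows(
  motion=[
    {"x": -2, "y": -2.4, "z": 0, "rx": 0, "ry": 0, "rz": 0, "jaw": 6},
    {"x": -2, "y": -2.4, "z": 0, "rx": 0, "ry": 0, "rz": 0, "jaw": 6},
    {"x": -2, "y": -2.4, "z": 0, "rx": 0, "ry": 0, "rz": 0, "jaw": 6},
    {"x": -2, "y": -2.4, "z": 0, "rx": 0, "ry": 0, "rz": 0, "jaw": 6},
    {"x": -2, "y": -2.4, "z": 0, "rx": 0, "ry": 0, "rz": 0, "jaw": 6},
  ],
)

```text
clock: 1.8
tool_pos: [0.4008, 0.2337, 0.3698]
eef_rot: [0.115, 0.993, 0.0, 0.0]
contact_force: [-0.8, 0.8, -0.6]
opening: 0.678
finger_force: 0.0
```

Emit:
send_rows(
  motion=[
    {"x": -2, "y": -2.4, "z": 0, "rx": 0, "ry": 0, "rz": 0, "jaw": 6},
    {"x": -2, "y": -2.4, "z": 0, "rx": 0, "ry": 0, "rz": 0, "jaw": 6},
    {"x": -2, "y": -2.4, "z": 0, "rx": 0, "ry": 0, "rz": 0, "jaw": 6},
    {"x": -2, "y": -2.4, "z": 0, "rx": 0, "ry": 0, "rz": 0, "jaw": 6},
    {"x": -2, "y": -2.4, "z": 0, "rx": 0, "ry": 0, "rz": 0, "jaw": 6},
  ],
)

```text
clock: 2.3
tool_pos: [0.4708, 0.0941, 0.3698]
eef_rot: [0.115, 0.993, 0.0, 0.0]
contact_force: [0.7, -0.1, -0.1]
opening: 0.68
finger_force: 0.0
```

Emit:
send_rows(
  motion=[
    {"x": -2, "y": -2.4, "z": 0, "rx": 0, "ry": 0, "rz": 0, "jaw": 6},
    {"x": -2, "y": -2.4, "z": 0, "rx": 0, "ry": 0, "rz": 0, "jaw": 6},
    {"x": -2, "y": -2.4, "z": 0, "rx": 0, "ry": 0, "rz": 0, "jaw": 6},
    {"x": -2, "y": -2.4, "z": 0, "rx": 0, "ry": 0, "rz": 0, "jaw": 6},
    {"x": 0, "y": 0, "z": 0, "rx": 0, "ry": 0, "rz": 0, "jaw": 6},
  ],
)

```text
clock: 2.8
tool_pos: [0.5277, -0.0215, 0.3694]
eef_rot: [0.118, 0.993, -0.001, 0.0]
contact_force: [0.3, -0.0, -0.8]
opening: 0.682
finger_force: 0.0
```

```bash
python3 - <<'E'
from h import *
plan(ring+.065*rx+[0,0,.014-.008],DOWN)
E
```

```text
t 2.8 pos [ 0.528 -0.022  0.369] F [ 0.339 -0.029 -0.759] open 6.0 q [ 0.062  0.424 -0.169  1.683  0.084  1.041  1.198]
shift now [-0.286 -0.264 35.539] rot [-0.003  0.001 -0.006] shift after rot [-0.33  -0.359 35.538]
```

Emit:
send_rows(
  motion=[
    {"x": -0.3, "y": -0.3, "z": 4, "rx": 0, "ry": 0, "rz": 0, "jaw": 6},
    {"x": 0, "y": 0, "z": 4, "rx": 0, "ry": 0, "rz": 0, "jaw": 6},
    {"x": 0, "y": 0, "z": 4, "rx": 0, "ry": 0, "rz": 0, "jaw": 6},
    {"x": 0, "y": 0, "z": 4, "rx": 0, "ry": 0, "rz": 0, "jaw": 6},
    {"x": 0, "y": 0, "z": 4, "rx": 0, "ry": 0, "rz": 0, "jaw": 6},
  ],
)

```text
clock: 3.3
tool_pos: [0.5286, -0.019, 0.1686]
eef_rot: [0.114, 0.993, 0.001, 0.0]
contact_force: [0.6, -0.1, -0.5]
opening: 0.679
finger_force: 0.0
```

Emit:
send_rows(
  motion=[
    {"x": 0, "y": 0, "z": 4, "rx": 0, "ry": 0, "rz": 0, "jaw": 6},
    {"x": 0, "y": 0, "z": 3, "rx": 0, "ry": 0, "rz": 0, "jaw": 6},
    {"x": 0, "y": 0, "z": 2, "rx": 0, "ry": 0, "rz": 0, "jaw": 6},
    {"x": 0, "y": 0, "z": 0, "rx": 0, "ry": 0, "rz": 0, "jaw": 6},
    {"x": 0, "y": 0, "z": 0, "rx": 0, "ry": 0, "rz": 0, "jaw": 6},
  ],
)

```text
clock: 3.8
tool_pos: [0.5288, -0.0193, 0.0801]
eef_rot: [0.114, 0.993, 0.0, -0.0]
contact_force: [1.0, -0.0, 0.1]
opening: 0.682
finger_force: 0.0
```

```bash
python3 - <<'E'
from h import *
plan(ring+.065*rx+[0,0,.014-.008],DOWN)
S=snapshot("side")
cv2.imwrite("pics/a.png",cv2.resize(S["img"][150:300,240:400,::-1],None,fx=3.5,fy=3.5,interpolation=2))
E
```

```text
t 3.8 pos [ 0.529 -0.019  0.08 ] F [ 0.979 -0.016  0.068] open 6.01 q [ 0.001  0.839 -0.086  1.982  0.197  0.328  1.098]
shift now [-0.275 -0.605  6.606] rot [ 0.    -0.     0.002] shift after rot [-0.275 -0.602  6.607]
```

View pics/a.png

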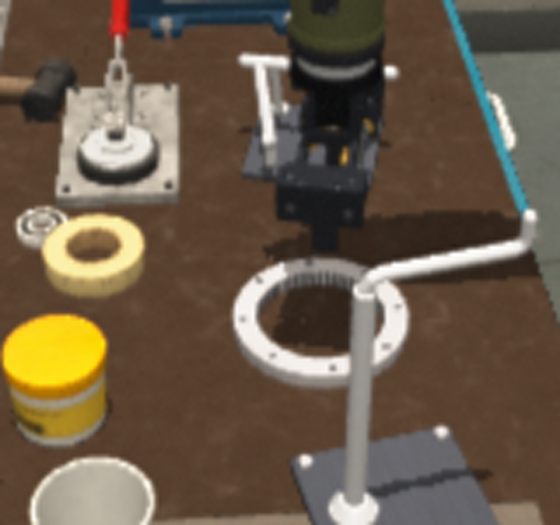

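The view shows the fingers just above the near-rest rim of the ring (crop ~(325,250)), roughly over its far edge, with nothing touched. Correct by -0.3, -0.6 and go down.

Emit:
send_rows(
  motion=[
    {"x": -0.3, "y": -0.6, "z": 1, "rx": 0, "ry": 0, "rz": 0, "jaw": 6},
    {"x": 0, "y": 0, "z": 2, "rx": 0, "ry": 0, "rz": 0, "jaw": 6},
    {"x": 0, "y": 0, "z": 2, "rx": 0, "ry": 0, "rz": 0, "jaw": 6},
    {"x": 0, "y": 0, "z": 1.6, "rx": 0, "ry": 0, "rz": 0, "jaw": 6},
    {"x": 0, "y": 0, "z": 0, "rx": 0, "ry": 0, "rz": 0, "jaw": 6},
  ],
)

```text
clock: 4.35
tool_pos: [0.5304, -0.0271, 0.0129]
eef_rot: [0.115, 0.993, -0.0, -0.0]
contact_force: [0.4, 0.8, -0.2]
opening: 0.676
finger_force: 0.0
```

Emit:
send_rows(
  motion=[
    {"x": 0, "y": 0, "z": 0, "rx": 0, "ry": 0, "rz": 0, "jaw": 3},
    {"x": 0, "y": 0, "z": 0, "rx": 0, "ry": 0, "rz": 0, "jaw": 2.2},
    {"x": 0, "y": 0, "z": 0, "rx": 0, "ry": 0, "rz": 0, "jaw": 1},
    {"x": 0, "y": 0, "z": 0, "rx": 0, "ry": 0, "rz": 0, "jaw": 1},
    {"x": 0, "y": 0, "z": 0, "rx": 0, "ry": 0, "rz": 0, "jaw": 1},
  ],
)

```text
clock: 4.85
tool_pos: [0.5305, -0.0265, 0.0141]
eef_rot: [0.115, 0.993, 0.0, 0.0]
contact_force: [-0.2, -0.6, -0.3]
opening: 0.254
finger_force: 0.0
```

```bash
python3 - <<'E'
from h import *
plan(ring+.065*rx+[0,0,.014-.008],DOWN)
E
```

```text
t 4.85 pos [ 0.53  -0.027  0.014] F [-0.189 -0.561 -0.298] open 2.24 q [-0.006  0.964 -0.052  1.983  0.217  0.199  1.093]
shift now [0.055 0.063 0.009] rot [0.    0.001 0.001] shift after rot [0.055 0.063 0.009]
```

Emit:
send_rows(
  motion=[
    {"x": 0, "y": 0, "z": 0, "rx": 0, "ry": 0, "rz": 0, "jaw": 0},
    {"x": 0, "y": 0, "z": 0, "rx": 0, "ry": 0, "rz": 0, "jaw": 0},
    {"x": 0, "y": 0, "z": 0, "rx": 0, "ry": 0, "rz": 0, "jaw": 0},
    {"x": 0, "y": 0, "z": 0, "rx": 0, "ry": 0, "rz": 0, "jaw": 0},
    {"x": 0, "y": 0, "z": 0, "rx": 0, "ry": 0, "rz": 0, "jaw": 0},
  ],
  grip_force=60,
)

```text
clock: 5.35
tool_pos: [0.5302, -0.0267, 0.014]
eef_rot: [0.115, 0.993, -0.0, 0.0]
contact_force: [-1.3, -1.4, 5.5]
opening: 0.205
finger_force: 59.9
```

Emit:
send_rows(
  motion=[
    {"x": 0, "y": 0, "z": -0.5, "rx": 0, "ry": 0, "rz": 0, "jaw": 0},
    {"x": 0, "y": 0, "z": -1, "rx": 0, "ry": 0, "rz": 0, "jaw": 0},
    {"x": 0, "y": 0, "z": -1, "rx": 0, "ry": 0, "rz": 0, "jaw": 0},
    {"x": 0, "y": 0, "z": -1, "rx": 0, "ry": 0, "rz": 0, "jaw": 0},
    {"x": 0, "y": 0, "z": -1, "rx": 0, "ry": 0, "rz": 0, "jaw": 0},
  ],
)

```text
clock: 5.85
tool_pos: [0.5304, -0.0265, 0.0597]
eef_rot: [0.115, 0.993, 0.0, 0.0]
contact_force: [-0.0, 0.3, -4.9]
opening: 0.206
finger_force: 59.9
```

```bash
python3 - <<'E'
from h import *
# hold geometry: ring centre in tool frame
r0=DOWN.inv().apply(ring-np.array([.5305,-.0265,.0141])); print("ring in tool",r0)
plan(seat-LEAN.apply(r0)+.12*n,LEAN)
print("seat TCP",seat-LEAN.apply(r0),get_state()["finger_force"])
E
```

```text
ring in tool [0.001 0.066 0.006]
t 5.85 pos [ 0.53  -0.027  0.06 ] F [-0.03   0.331 -4.857] open 1.82 q [ 0.009  0.878 -0.077  1.981  0.208  0.29   1.101]
shift now [ -4.077 -15.432 -16.633] rot [0.786 0.001 0.001] shift after rot [ -4.091 -22.671  -0.851]
seat TCP [ 0.515 -0.269  0.141] 59.932941198349
```

Emit:
send_rows(
  motion=[
    {"x": 0, "y": 0, "z": -3.5, "rx": 0, "ry": 0, "rz": 0, "jaw": 0},
    {"x": 0, "y": 0, "z": -3.5, "rx": 0, "ry": 0, "rz": 0, "jaw": 0},
    {"x": -1, "y": -2, "z": -3.5, "rx": 0, "ry": 0, "rz": 0, "jaw": 0},
    {"x": -1, "y": -2, "z": -3.5, "rx": 0, "ry": 0, "rz": 0, "jaw": 0},
    {"x": -1, "y": -2, "z": -2.5, "rx": 0, "ry": 0, "rz": 0, "jaw": 0},
  ],
)

```text
clock: 6.35
tool_pos: [0.5461, -0.0927, 0.2268]
eef_rot: [0.114, 0.993, -0.0, 0.001]
contact_force: [1.4, -0.6, -5.1]
opening: 0.205
finger_force: 59.9
```

Emit:
send_rows(
  motion=[
    {"x": -1, "y": -2, "z": 0, "rx": 0.08, "ry": 0, "rz": 0, "jaw": 0},
    {"x": 0, "y": 0, "z": 0, "rx": 0.1, "ry": 0, "rz": 0, "jaw": 0},
    {"x": 0, "y": 0, "z": 0, "rx": 0.1, "ry": 0, "rz": 0, "jaw": 0},
    {"x": 0, "y": 0, "z": 0, "rx": 0.1, "ry": 0, "rz": 0, "jaw": 0},
    {"x": 0, "y": 0, "z": 0, "rx": 0.1, "ry": 0, "rz": 0, "jaw": 0},
  ],
)

```text
clock: 6.85
tool_pos: [0.551, -0.1128, 0.2246]
eef_rot: [0.111, 0.965, -0.237, -0.027]
contact_force: [0.1, -0.1, -5.7]
opening: 0.201
finger_force: 59.9
```

Emit:
send_rows(
  motion=[
    {"x": 0, "y": 0, "z": 0, "rx": 0.1, "ry": 0, "rz": 0, "jaw": 0},
    {"x": 0, "y": 0, "z": 0, "rx": 0.1, "ry": 0, "rz": 0, "jaw": 0},
    {"x": 0, "y": 0, "z": 0, "rx": 0.1, "ry": 0, "rz": 0, "jaw": 0},
    {"x": 0, "y": 0, "z": 0, "rx": 0, "ry": 0, "rz": 0, "jaw": 0},
    {"x": 0, "y": 0, "z": 0, "rx": 0, "ry": 0, "rz": 0, "jaw": 0},
  ],
)

```text
clock: 7.35
tool_pos: [0.551, -0.1128, 0.2235]
eef_rot: [0.106, 0.919, -0.376, -0.044]
contact_force: [-0.4, -0.6, -3.8]
opening: 0.204
finger_force: 59.9
```

```bash
python3 - <<'E'
from h import *
r0=np.array([.001,.066,.006])
plan(seat-LEAN.apply(r0)+.06*n+.02*s,LEAN)
S=snapshot("side");T=snapshot("top")
st=get_state();c=R.from_quat(st["eef_rot"]).apply(r0)+st["tool_pos"];print("pred ring",c,proj(S,c),proj(T,c))
a=cv2.resize(S["img"][100:250,230:400,::-1],None,fx=2.4,fy=2.4,interpolation=2);b=cv2.resize(T["img"][130:280,300:460,::-1],None,fx=2.4,fy=2.4,interpolation=2)
cv2.imwrite("pics/b.png",np.hstack([a,b]))
E
```

```text
t 7.35 pos [ 0.551 -0.113  0.223] F [-0.385 -0.59  -3.824] open 1.8 q [-0.398  0.842  0.278  1.726  0.59   1.025  0.744]
shift now [-0.122 -7.618 11.073] rot [0.008 0.001 0.002] shift after rot [-0.151 -7.528 11.134]
pred ring [ 0.56  -0.073  0.174] (np.float64(323.48646710819594), np.float64(174.94209808740544)) (np.float64(343.468928059875), np.float64(202.8706033675549))
```

View pics/b.png

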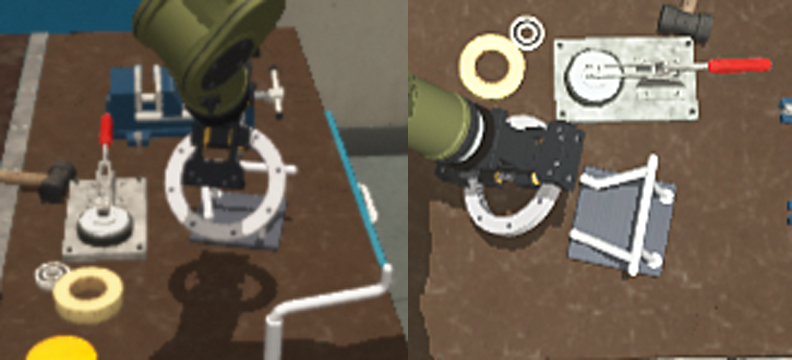

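Emit:
send_rows(
  motion=[
    {"x": -0.1, "y": -2.5, "z": 0, "rx": 0, "ry": 0, "rz": 0, "jaw": 0},
    {"x": 0, "y": -2.5, "z": 0, "rx": 0, "ry": 0, "rz": 0, "jaw": 0},
    {"x": 0, "y": -2.5, "z": 2, "rx": 0, "ry": 0, "rz": 0, "jaw": 0},
    {"x": 0, "y": 0, "z": 3, "rx": 0, "ry": 0, "rz": 0, "jaw": 0},
    {"x": 0, "y": 0, "z": 3, "rx": 0, "ry": 0, "rz": 0, "jaw": 0},
  ],
)

```text
clock: 7.95
tool_pos: [0.5266, -0.2231, 0.221]
eef_rot: [0.109, 0.919, -0.377, -0.042]
contact_force: [0.5, 0.1, -4.2]
opening: 0.203
finger_force: 59.9
```

Emit:
send_rows(
  motion=[
    {"x": 0, "y": 0, "z": 3, "rx": 0, "ry": 0, "rz": 0, "jaw": 0},
    {"x": 0, "y": 0, "z": 1, "rx": 0, "ry": 0, "rz": 0, "jaw": 0},
    {"x": 0, "y": 0, "z": 1, "rx": 0, "ry": 0, "rz": 0, "jaw": 0},
    {"x": 0, "y": 0, "z": 0, "rx": 0, "ry": 0, "rz": 0, "jaw": 0},
    {"x": 0, "y": 0, "z": 0, "rx": 0, "ry": 0, "rz": 0, "jaw": 0},
  ],
)

```text
clock: 8.45
tool_pos: [0.5199, -0.254, 0.1845]
eef_rot: [0.106, 0.919, -0.377, -0.043]
contact_force: [0.0, 0.4, -4.7]
opening: 0.205
finger_force: 59.9
```

```bash
python3 - <<'E'
from h import *
r0=np.array([.001,.066,.006])
plan(seat-LEAN.apply(r0)+.002*n+.02*s,LEAN)
E
```

```text
t 8.45 pos [ 0.52  -0.254  0.184] F [ 0.038  0.394 -4.703] open 1.81 q [-0.216  0.884  0.357  1.866  0.761  0.747  0.728]
shift now [ 0.073 -0.088  3.955] rot [0.007 0.003 0.001] shift after rot [ 0.062 -0.062  3.955]
```

Emit:
send_rows(
  motion=[
    {"x": 0, "y": 0, "z": 1, "rx": 0.007, "ry": 0, "rz": 0, "jaw": 0},
    {"x": 0, "y": 0, "z": 1, "rx": 0, "ry": 0, "rz": 0, "jaw": 0},
    {"x": 0, "y": 0, "z": 0.9, "rx": 0, "ry": 0, "rz": 0, "jaw": 0},
    {"x": 0, "y": 0, "z": 0.5, "rx": 0, "ry": 0, "rz": 0, "jaw": 0},
    {"x": 0, "y": 0, "z": 0.2, "rx": 0, "ry": 0, "rz": 0, "jaw": 0},
  ],
)

```text
clock: 8.95
tool_pos: [0.5126, -0.2801, 0.1581]
eef_rot: [0.106, 0.917, -0.381, -0.045]
contact_force: [1.3, 0.1, -3.8]
opening: 0.204
finger_force: 59.9
```

Emit:
send_rows(
  motion=[
    {"x": 0, "y": 0, "z": 0.1, "rx": 0, "ry": 0, "rz": 0, "jaw": 0},
    {"x": 0, "y": 0.4, "z": 0.1, "rx": 0, "ry": 0, "rz": 0, "jaw": 0},
    {"x": 0, "y": 0.4, "z": 0, "rx": 0, "ry": 0, "rz": 0, "jaw": 0},
    {"x": 0, "y": 0.4, "z": 0, "rx": 0, "ry": 0, "rz": 0, "jaw": 0},
    {"x": 0, "y": 0, "z": 0, "rx": 0, "ry": 0, "rz": 0, "jaw": 0},
  ],
)

```text
clock: 9.45
tool_pos: [0.5153, -0.2714, 0.1479]
eef_rot: [0.105, 0.918, -0.38, -0.044]
contact_force: [-0.1, 0.1, -4.3]
opening: 0.207
finger_force: 59.9
```

```bash
python3 - <<'E'
from h import *
r0=np.array([.001,.066,.006])
plan(seat-LEAN.apply(r0),LEAN)
S=snapshot("side");T=snapshot("top")
a=cv2.resize(S["img"][120:230,270:400,::-1],None,fx=3,fy=3,interpolation=2);b=cv2.resize(T["img"][170:280,330:460,::-1],None,fx=3,fy=3,interpolation=2)
cv2.imwrite("pics/c.png",np.hstack([a,b]))
E
```

```text
t 9.45 pos [ 0.515 -0.271  0.148] F [-0.111  0.088 -4.271] open 1.82 q [-0.201  0.956  0.382  1.884  0.806  0.665  0.67 ]
shift now [0.013 0.623 0.295] rot [-0.     0.002  0.003] shift after rot [0.015 0.623 0.296]
```

View pics/c.png

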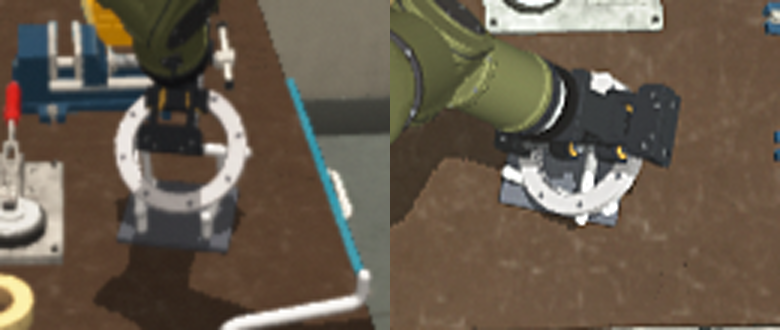

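Emit:
send_rows(
  motion=[
    {"x": 0, "y": 0.2, "z": 0.05, "rx": 0, "ry": 0, "rz": 0, "jaw": 0},
    {"x": 0, "y": 0.2, "z": 0.05, "rx": 0, "ry": 0, "rz": 0, "jaw": 0},
    {"x": 0, "y": 0.1, "z": 0.1, "rx": 0, "ry": 0, "rz": 0, "jaw": 0},
    {"x": 0, "y": 0, "z": 0, "rx": 0, "ry": 0, "rz": 0, "jaw": 0},
    {"x": 0, "y": 0, "z": 0, "rx": 0, "ry": 0, "rz": 0, "jaw": 0},
  ],
)

```text
clock: 10.05
tool_pos: [0.5152, -0.2706, 0.1437]
eef_rot: [0.106, 0.917, -0.381, -0.044]
contact_force: [-0.6, 0.0, -3.3]
opening: 0.207
finger_force: 59.9
```

Emit:
send_rows(
  motion=[
    {"x": 0, "y": 0.1, "z": 0.05, "rx": 0, "ry": 0, "rz": 0, "jaw": 0},
    {"x": 0, "y": 0, "z": 0, "rx": 0, "ry": 0, "rz": 0, "jaw": 0},
    {"x": 0, "y": 0, "z": 0, "rx": 0, "ry": 0, "rz": 0, "jaw": 0},
    {"x": 0, "y": 0, "z": 0, "rx": 0, "ry": 0, "rz": 0, "jaw": 0},
    {"x": 0, "y": 0, "z": 0, "rx": 0, "ry": 0, "rz": 0, "jaw": 0},
  ],
)

```text
clock: 10.55
tool_pos: [0.5154, -0.2701, 0.1426]
eef_rot: [0.106, 0.918, -0.381, -0.044]
contact_force: [-0.1, 0.7, -3.7]
opening: 0.203
finger_force: 59.9
```

```bash
python3 - <<'E'
from h import *
r0=np.array([.001,.066,.006])
plan(seat-LEAN.apply(r0),LEAN)
f=np.array(get_state()["contact_force"])+[0,0,4.6]; print("F tool",LEAN.inv().apply(f))
E
```

```text
t 10.55 pos [ 0.515 -0.27   0.143] F [-0.067  0.656 -3.717] open 1.79 q [-0.205  0.966  0.384  1.883  0.806  0.659  0.66 ]
shift now [-0.007  0.157  0.011] rot [-0.001  0.001  0.001] shift after rot [-0.007  0.157  0.011]
F tool [ 0.216 -0.184 -1.065]
```

Emit:
send_rows(
  motion=[
    {"x": 0, "y": 0.1, "z": 0.05, "rx": 0, "ry": 0, "rz": 0, "jaw": 0},
    {"x": 0, "y": 0.1, "z": 0.05, "rx": 0, "ry": 0, "rz": 0, "jaw": 0},
    {"x": 0, "y": 0, "z": 0, "rx": 0, "ry": 0, "rz": 0, "jaw": 0},
    {"x": 0, "y": 0, "z": 0, "rx": 0, "ry": 0, "rz": 0, "jaw": 0},
    {"x": 0, "y": 0, "z": 0, "rx": 0, "ry": 0, "rz": 0, "jaw": 0},
  ],
)

```text
clock: 11.05
tool_pos: [0.5157, -0.2698, 0.1412]
eef_rot: [0.106, 0.917, -0.381, -0.044]
contact_force: [0.5, 2.5, 4.3]
opening: 0.204
finger_force: 59.9
```

Emit:
send_rows(
  motion=[
    {"x": 0, "y": 0.1, "z": 0.05, "rx": 0, "ry": 0, "rz": 0, "jaw": 0},
    {"x": 0, "y": 0, "z": 0, "rx": 0, "ry": 0, "rz": 0, "jaw": 0},
    {"x": 0, "y": 0, "z": 0, "rx": 0, "ry": 0, "rz": 0, "jaw": 0},
    {"x": 0, "y": 0, "z": 0, "rx": 0, "ry": 0, "rz": 0, "jaw": 0},
    {"x": 0, "y": 0, "z": 0, "rx": 0, "ry": 0, "rz": 0, "jaw": 0},
  ],
)

```text
clock: 11.55
tool_pos: [0.5159, -0.2695, 0.1405]
eef_rot: [0.106, 0.917, -0.381, -0.044]
contact_force: [-0.5, 3.7, 8.3]
opening: 0.201
finger_force: 60.0
```

```bash
python3 - <<'E'
from h import *
r0=np.array([.001,.066,.006])
plan(seat-LEAN.apply(r0),LEAN)
f=np.array(get_state()["contact_force"])+[0,0,4.6]; print("F tool",LEAN.inv().apply(f))
E
```

```text
t 11.55 pos [ 0.516 -0.27   0.14 ] F [-0.536  3.656  8.336] open 1.77 q [-0.207  0.971  0.385  1.883  0.807  0.657  0.655]
shift now [ 0.021 -0.041 -0.091] rot [-0.003  0.002  0.   ] shift after rot [ 0.021 -0.041 -0.091]
F tool [  1.359  -6.717 -11.576]
```

Emit:
send_rows(
  motion=[
    {"x": 0, "y": 0, "z": 0, "rx": 0, "ry": 0, "rz": 0, "jaw": 3},
    {"x": 0, "y": 0, "z": 0, "rx": 0, "ry": 0, "rz": 0, "jaw": 4},
    {"x": 0, "y": 0, "z": 0, "rx": 0, "ry": 0, "rz": 0, "jaw": 5},
    {"x": 0, "y": 0, "z": 0, "rx": 0, "ry": 0, "rz": 0, "jaw": 5},
    {"x": 0, "y": 0, "z": -0.5, "rx": 0, "ry": 0, "rz": 0, "jaw": 5},
  ],
)

```text
clock: 12.05
tool_pos: [0.5158, -0.2661, 0.1428]
eef_rot: [0.106, 0.917, -0.381, -0.045]
contact_force: [0.6, -0.1, 0.2]
opening: 0.563
finger_force: 0.0
```

Emit:
send_rows(
  motion=[
    {"x": 0, "y": 0, "z": -1, "rx": 0, "ry": 0, "rz": 0, "jaw": 5},
    {"x": 0, "y": 0, "z": -2, "rx": 0, "ry": 0, "rz": 0, "jaw": 5},
    {"x": 0, "y": 0, "z": -3, "rx": 0, "ry": 0, "rz": 0, "jaw": 5},
    {"x": 0, "y": 0, "z": -3, "rx": 0, "ry": 0, "rz": 0, "jaw": 5},
    {"x": 0, "y": -2, "z": -3, "rx": 0, "ry": 0, "rz": 0, "jaw": 5},
  ],
)

```text
clock: 12.55
tool_pos: [0.5334, -0.1927, 0.2413]
eef_rot: [0.103, 0.918, -0.38, -0.044]
contact_force: [0.5, 0.2, 0.6]
opening: 0.567
finger_force: 0.0
```

Emit:
send_rows(
  motion=[
    {"x": 0, "y": -4, "z": -4, "rx": 0, "ry": 0, "rz": 0, "jaw": 5},
    {"x": 0, "y": -4, "z": -3, "rx": 0, "ry": 0, "rz": 0, "jaw": 5},
    {"x": 0, "y": -4, "z": 0, "rx": 0, "ry": 0, "rz": 0, "jaw": 5},
    {"x": 0, "y": -4, "z": 0, "rx": 0, "ry": 0, "rz": 0, "jaw": 5},
    {"x": 0, "y": 0, "z": 0, "rx": 0, "ry": 0, "rz": 0, "jaw": 5},
  ],
)

```text
clock: 13.05
tool_pos: [0.5163, -0.2632, 0.4036]
eef_rot: [0.111, 0.917, -0.382, -0.042]
contact_force: [-0.6, -0.9, 0.1]
opening: 0.569
finger_force: 0.0
```

```bash
python3 - <<'E'
from h import *
rim=seat+.075*s
plan(rim+.10*s-.005*s,TOP)
S=snapshot("side");T=snapshot("top")
a=cv2.resize(S["img"][120:230,270:400,::-1],None,fx=3,fy=3,interpolation=2);b=cv2.resize(T["img"][170:280,330:460,::-1],None,fx=3,fy=3,interpolation=2)
cv2.imwrite("pics/d.png",np.hstack([a,b]))
for d in (rim,seat,seat-.075*s): print(proj(S,d),proj(T,d))
E
```

```text
t 13.05 pos [ 0.516 -0.263  0.404] F [-0.569 -0.87   0.14 ] open 5.01 q [-0.204  0.562  0.342  1.678  0.669  1.148  1.077]
shift now [ 0.12   7.791 19.527] rot [-1.574  0.009 -0.007] shift after rot [  0.019 -19.555   7.722]
(np.float64(332.2870582674028), np.float64(150.28259043377744)) (np.float64(412.17144452851306), np.float64(218.9778591953822))
(np.float64(329.889065419997), np.float64(171.19835479523869)) (np.float64(391.8747591702489), np.float64(217.86737502060416))
(np.float64(327.4453863916622), np.float64(192.51260299534812)) (np.float64(373.00707624293045), np.float64(216.8350752664482))
```

View pics/d.png

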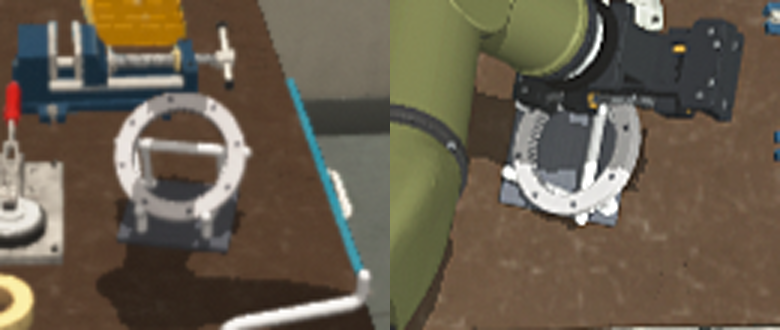

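Emit:
send_rows(
  motion=[
    {"x": 0, "y": 0, "z": 0, "rx": -0.13, "ry": 0, "rz": 0, "jaw": 5},
    {"x": 0, "y": 0, "z": 0, "rx": -0.13, "ry": 0, "rz": 0, "jaw": 5},
    {"x": 0, "y": 0, "z": 0, "rx": -0.13, "ry": 0, "rz": 0, "jaw": 5},
    {"x": 0, "y": 0, "z": 0, "rx": -0.13, "ry": 0, "rz": 0, "jaw": 5},
    {"x": 0, "y": 0, "z": 0, "rx": -0.13, "ry": 0, "rz": 0, "jaw": 5},
  ],
)

```text
clock: 13.65
tool_pos: [0.5192, -0.2557, 0.3973]
eef_rot: [0.112, 0.992, -0.064, -0.008]
contact_force: [0.3, -0.1, 0.2]
opening: 0.571
finger_force: 0.0
```

Emit:
send_rows(
  motion=[
    {"x": 0, "y": -3, "z": 0, "rx": -0.13, "ry": 0, "rz": 0, "jaw": 5},
    {"x": 0, "y": -3, "z": 0, "rx": -0.13, "ry": 0, "rz": 0, "jaw": 5},
    {"x": 0, "y": -3, "z": 0, "rx": -0.13, "ry": 0, "rz": 0, "jaw": 5},
    {"x": 0, "y": 0, "z": 0, "rx": -0.13, "ry": 0, "rz": 0, "jaw": 5},
    {"x": 0, "y": 0, "z": 0, "rx": 0, "ry": 0, "rz": 0, "jaw": 5},
  ],
)

```text
clock: 14.15
tool_pos: [0.4954, -0.3491, 0.3947]
eef_rot: [0.117, 0.975, 0.191, 0.019]
contact_force: [0.1, -0.8, 0.5]
opening: 0.568
finger_force: 0.0
```

```bash
python3 - <<'E'
from h import *
rim=seat+.075*s
plan(rim+.10*s-.005*s,TOP)
E
```

```text
t 14.15 pos [ 0.495 -0.349  0.395] F [ 0.092 -0.753  0.53 ] open 5.0 q [ 0.743  0.634 -0.064  1.272 -0.308  1.423  2.094]
shift now [-0.166 -6.48  17.223] rot [-0.4   -0.002 -0.009] shift after rot [ -0.046 -12.673  13.343]
```

Emit:
send_rows(
  motion=[
    {"x": 0, "y": -2, "z": 2, "rx": -0.1, "ry": 0, "rz": 0, "jaw": 5},
    {"x": 0, "y": -2, "z": 2, "rx": -0.1, "ry": 0, "rz": 0, "jaw": 5},
    {"x": 0, "y": -2, "z": 2, "rx": -0.1, "ry": 0, "rz": 0, "jaw": 5},
    {"x": 0, "y": -2, "z": 2, "rx": -0.1, "ry": 0, "rz": 0, "jaw": 5},
    {"x": 0, "y": 0, "z": 0, "rx": 0, "ry": 0, "rz": 0, "jaw": 5},
  ],
)

```text
clock: 14.65
tool_pos: [0.4894, -0.3707, 0.282]
eef_rot: [0.108, 0.917, 0.383, 0.038]
contact_force: [0.1, 0.4, -1.1]
opening: 0.571
finger_force: 0.0
```

```bash
python3 - <<'E'
from h import *
rim=seat+.075*s
plan(rim+.05*s-.005*s,TOP)
E
```

```text
t 14.65 pos [ 0.489 -0.371  0.282] F [ 0.068  0.388 -1.127] open 5.03 q [ 0.943  0.915 -0.177  1.227 -0.495  1.503  2.299]
shift now [-0.298 -3.164 11.945] rot [ 0.004 -0.012 -0.008] shift after rot [-0.135 -3.121 11.959]
```

Emit:
send_rows(
  motion=[
    {"x": -0.1, "y": -1.6, "z": 0, "rx": 0, "ry": -0.012, "rz": -0.008, "jaw": 5},
    {"x": 0, "y": -1.5, "z": 2, "rx": 0, "ry": 0, "rz": 0, "jaw": 5},
    {"x": 0, "y": 0, "z": 3, "rx": 0, "ry": 0, "rz": 0, "jaw": 5},
    {"x": 0, "y": 0, "z": 3, "rx": 0, "ry": 0, "rz": 0, "jaw": 5},
    {"x": 0, "y": 0, "z": 3, "rx": 0, "ry": 0, "rz": 0, "jaw": 5},
  ],
)

```text
clock: 15.15
tool_pos: [0.5091, -0.3178, 0.1926]
eef_rot: [0.102, 0.92, 0.376, 0.053]
contact_force: [0.7, 0.5, -0.5]
opening: 0.568
finger_force: 0.0
```

```bash
python3 - <<'E'
from h import *
rim=seat+.075*s
plan(rim-.005*s,TOP)
S=snapshot("side");T=snapshot("top")
a=cv2.resize(S["img"][120:230,270:400,::-1],None,fx=3,fy=3,interpolation=2);b=cv2.resize(T["img"][170:280,330:460,::-1],None,fx=3,fy=3,interpolation=2)
cv2.imwrite("pics/e.png",np.hstack([a,b]))
E
```

```text
t 15.15 pos [ 0.509 -0.318  0.193] F [ 0.665  0.471 -0.45 ] open 5.01 q [ 0.9    0.967 -0.208  1.418 -0.529  1.23   2.395]
shift now [ 0.668 -0.702  6.679] rot [-0.008  0.013  0.016] shift after rot [ 0.569 -0.763  6.681]
```

View pics/e.png

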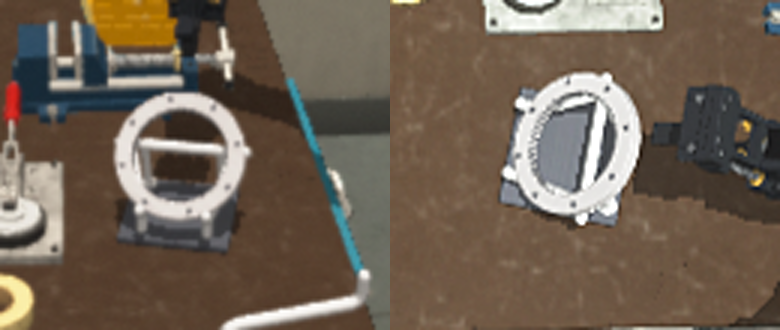

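Emit:
send_rows(
  motion=[
    {"x": 0.3, "y": -0.4, "z": 0, "rx": -0.008, "ry": 0.013, "rz": 0.016, "jaw": 5},
    {"x": 0.3, "y": -0.3, "z": 1, "rx": 0, "ry": 0, "rz": 0, "jaw": 5},
    {"x": 0, "y": 0, "z": 1.5, "rx": 0, "ry": 0, "rz": 0, "jaw": 5},
    {"x": 0, "y": 0, "z": 0, "rx": 0, "ry": 0, "rz": 0, "jaw": 5},
    {"x": 0, "y": 0, "z": 0, "rx": 0, "ry": 0, "rz": 0, "jaw": 5},
  ],
)

```text
clock: 15.75
tool_pos: [0.5035, -0.3064, 0.1678]
eef_rot: [0.109, 0.917, 0.382, 0.043]
contact_force: [-0.1, -0.9, 0.1]
opening: 0.569
finger_force: 0.0
```

```bash
python3 - <<'E'
from h import *
rim=seat+.075*s
plan(rim-.005*s,TOP)
E
```

```text
t 15.75 pos [ 0.503 -0.306  0.168] F [-0.136 -0.876  0.11 ] open 5.02 q [ 0.895  0.996 -0.208  1.452 -0.535  1.194  2.403]
shift now [-0.24   0.282  4.23 ] rot [ 0.004 -0.001 -0.007] shift after rot [-0.238  0.299  4.229]
```

Emit:
send_rows(
  motion=[
    {"x": -0.2, "y": 0.3, "z": 1, "rx": 0, "ry": 0, "rz": 0, "jaw": 5},
    {"x": 0, "y": 0, "z": 1.5, "rx": 0, "ry": 0, "rz": 0, "jaw": 5},
    {"x": 0, "y": 0, "z": 1, "rx": 0, "ry": 0, "rz": 0, "jaw": 5},
    {"x": 0, "y": 0, "z": 0.7, "rx": 0, "ry": 0, "rz": 0, "jaw": 5},
    {"x": 0, "y": 0, "z": 0, "rx": 0, "ry": 0, "rz": 0, "jaw": 5},
  ],
)

```text
clock: 16.25
tool_pos: [0.5127, -0.2737, 0.1396]
eef_rot: [0.109, 0.916, 0.384, 0.042]
contact_force: [-0.1, -0.7, -0.7]
opening: 0.567
finger_force: 0.0
```

```bash
python3 - <<'E'
from h import *
rim=seat+.075*s
plan(rim-.005*s,TOP)
E
```

```text
t 16.25 pos [ 0.513 -0.274  0.14 ] F [-0.123 -0.673 -0.687] open 4.99 q [ 0.864  1.019 -0.226  1.517 -0.56   1.099  2.422]
shift now [-0.094 -0.103 -0.166] rot [ 0.007 -0.003 -0.007] shift after rot [-0.094 -0.104 -0.165]
```

Emit:
send_rows(
  motion=[
    {"x": -0.1, "y": -0.1, "z": -0.15, "rx": 0.007, "ry": 0, "rz": -0.007, "jaw": 4},
    {"x": 0, "y": 0, "z": 0, "rx": 0, "ry": 0, "rz": 0, "jaw": 3},
    {"x": 0, "y": 0, "z": 0, "rx": 0, "ry": 0, "rz": 0, "jaw": 2.4},
    {"x": 0, "y": 0, "z": 0, "rx": 0, "ry": 0, "rz": 0, "jaw": 2},
    {"x": 0, "y": 0, "z": 0, "rx": 0, "ry": 0, "rz": 0, "jaw": 2},
  ],
  grip_force=20,
)

```text
clock: 16.75
tool_pos: [0.5132, -0.2769, 0.1404]
eef_rot: [0.106, 0.918, 0.38, 0.043]
contact_force: [0.6, 0.6, -0.3]
opening: 0.226
finger_force: 0.0
```

Emit:
send_rows(
  motion=[
    {"x": 0, "y": 0, "z": 0, "rx": 0, "ry": 0, "rz": 0, "jaw": 1.8},
    {"x": 0, "y": 0, "z": 0, "rx": 0, "ry": 0, "rz": 0, "jaw": 1.7},
    {"x": 0, "y": 0, "z": 0, "rx": 0, "ry": 0, "rz": 0, "jaw": 1.6},
    {"x": 0, "y": 0, "z": 0, "rx": 0, "ry": 0, "rz": 0, "jaw": 1.5},
    {"x": 0, "y": 0, "z": 0, "rx": 0, "ry": 0, "rz": 0, "jaw": 1.5},
  ],
)

```text
clock: 17.25
tool_pos: [0.5133, -0.2766, 0.1403]
eef_rot: [0.106, 0.918, 0.38, 0.043]
contact_force: [-0.6, 0.5, 0.7]
opening: 0.18
finger_force: 20.0
```

```bash
python3 - <<'E'
from h import *
rim=seat+.075*s
plan(rim-.005*s,TOP);f=np.array(get_state()["contact_force"]); print("F tool",TOP.inv().apply(f))
E
```

```text
t 17.25 pos [ 0.513 -0.277  0.14 ] F [-0.62   0.457  0.726] open 1.58 q [ 0.863  1.017 -0.224  1.512 -0.555  1.098  2.424]
shift now [0.032 0.032 0.08 ] rot [-0.001 -0.002  0.   ] shift after rot [0.033 0.032 0.08 ]
F tool [ 0.708  0.727 -0.299]
```

Emit:
send_rows(
  motion=[
    {"x": 0, "y": 0, "z": 0, "rx": 0, "ry": 0, "rz": 0, "jaw": 0},
    {"x": 0, "y": 0, "z": 0, "rx": 0, "ry": 0, "rz": 0, "jaw": 0},
    {"x": 0, "y": 0.2, "z": -0.3, "rx": 0, "ry": 0, "rz": 0, "jaw": 0},
    {"x": 0, "y": 0.2, "z": -1, "rx": 0, "ry": 0, "rz": 0, "jaw": 0},
    {"x": 0, "y": 0.2, "z": -1.5, "rx": 0, "ry": 0, "rz": 0, "jaw": 0},
  ],
  grip_force=60,
)

```text
clock: 17.75
tool_pos: [0.5091, -0.292, 0.1641]
eef_rot: [0.106, 0.918, 0.379, 0.042]
contact_force: [0.3, 0.6, -4.3]
opening: 0.173
finger_force: 60.0
```

Emit:
send_rows(
  motion=[
    {"x": 0, "y": 0, "z": -2.5, "rx": 0, "ry": 0, "rz": 0, "jaw": 0},
    {"x": 0, "y": 0, "z": -2.5, "rx": 0, "ry": 0, "rz": 0, "jaw": 0},
    {"x": 0, "y": 1, "z": -2.5, "rx": 0, "ry": 0, "rz": 0, "jaw": 0},
    {"x": 0, "y": 2, "z": -2.5, "rx": 0, "ry": 0, "rz": 0, "jaw": 0},
    {"x": 0, "y": 2, "z": -2.5, "rx": 0, "ry": 0, "rz": 0, "jaw": 0},
  ],
)

```text
clock: 18.25
tool_pos: [0.4969, -0.3447, 0.2889]
eef_rot: [0.107, 0.918, 0.379, 0.043]
contact_force: [0.5, -0.1, -4.3]
opening: 0.173
finger_force: 60.0
```

Emit:
send_rows(
  motion=[
    {"x": 0, "y": 2, "z": -2, "rx": 0, "ry": 0, "rz": 0, "jaw": 0},
    {"x": 0, "y": 2, "z": -2, "rx": 0, "ry": 0, "rz": 0, "jaw": 0},
    {"x": 0, "y": 2, "z": -2, "rx": 0.06, "ry": 0, "rz": 0, "jaw": 0},
    {"x": 0, "y": 2, "z": -2, "rx": 0.1, "ry": 0, "rz": 0, "jaw": 0},
    {"x": 0, "y": 0, "z": -2, "rx": 0.1, "ry": 0, "rz": 0, "jaw": 0},
  ],
)

```text
clock: 18.75
tool_pos: [0.4961, -0.3523, 0.4206]
eef_rot: [0.11, 0.96, 0.255, 0.03]
contact_force: [0.4, 1.0, -4.2]
opening: 0.176
finger_force: 60.0
```

```bash
python3 - <<'E'
from h import *
# ring (hung) centre is 70 mm ahead of TCP; hook tip approach point
print("target hang TCP",hseat+[0,0,.015])
plan(hseat-.11*hx+[0,0,.20],DOWN); plan(hseat-.11*hx+[0,0,.20],HANG); plan(hseat,frame(-Z,-hx))
E
```

```text
target hang TCP [0.481 0.235 0.255]
t 18.75 pos [ 0.496 -0.352  0.421] F [ 0.428  0.994 -4.217] open 1.55 q [ 0.816  0.671 -0.111  1.174 -0.385  1.56   2.118]
shift now [24.687 46.207 24.194] rot [0.52  0.001 0.003] shift after rot [24.83  52.053 -1.942]
t 18.75 pos [ 0.496 -0.352  0.421] F [ 0.428  0.994 -4.217] open 1.55 q [ 0.816  0.671 -0.111  1.174 -0.385  1.56   2.118]
shift now [24.687 46.207 24.194] rot [ 0.464 -0.292  1.103] shift after rot [57.672 -0.051 -1.942]
t 18.75 pos [ 0.496 -0.352  0.421] F [ 0.428  0.994 -4.217] open 1.55 q [ 0.816  0.671 -0.111  1.174 -0.385  1.56   2.118]
shift now [14.768 40.337 43.896] rot [ 0.329  0.522 -1.959] shift after rot [-57.672 -10.949  18.058]
```

Emit:
send_rows(
  motion=[
    {"x": 0, "y": 1, "z": 0, "rx": 0.104, "ry": 0, "rz": 0, "jaw": 0},
    {"x": 0, "y": 1, "z": 0, "rx": 0.104, "ry": 0, "rz": 0, "jaw": 0},
    {"x": 0, "y": 2, "z": 0, "rx": 0.104, "ry": 0, "rz": 0, "jaw": 0},
    {"x": 0, "y": 2, "z": 0, "rx": 0.104, "ry": 0, "rz": 0, "jaw": 0},
    {"x": 0, "y": 2, "z": 0, "rx": 0.104, "ry": 0, "rz": 0, "jaw": 0},
  ],
)

```text
clock: 19.25
tool_pos: [0.5125, -0.278, 0.4403]
eef_rot: [0.115, 0.993, 0.0, -0.0]
contact_force: [0.2, -0.1, -4.8]
opening: 0.176
finger_force: 60.0
```

Emit:
send_rows(
  motion=[
    {"x": 2, "y": 3, "z": 0, "rx": 0, "ry": 0, "rz": 0, "jaw": 0},
    {"x": 2, "y": 3, "z": 0, "rx": 0, "ry": 0, "rz": 0, "jaw": 0},
    {"x": 2, "y": 3, "z": 0, "rx": 0, "ry": 0, "rz": 0, "jaw": 0},
    {"x": 2, "y": 3, "z": 0, "rx": 0, "ry": 0, "rz": 0, "jaw": 0},
    {"x": 2, "y": 3, "z": 0, "rx": 0, "ry": 0, "rz": 0, "jaw": 0},
  ],
)

```text
clock: 19.75
tool_pos: [0.4482, -0.1084, 0.4401]
eef_rot: [0.115, 0.993, 0.002, -0.001]
contact_force: [0.1, 0.9, -4.5]
opening: 0.177
finger_force: 60.0
```

Emit:
send_rows(
  motion=[
    {"x": 0, "y": 0, "z": 0, "rx": 0, "ry": 0, "rz": 0.12, "jaw": 0},
    {"x": 0, "y": 0, "z": 0, "rx": 0, "ry": 0, "rz": 0.12, "jaw": 0},
    {"x": 0, "y": 0, "z": 0, "rx": 0, "ry": 0, "rz": 0.12, "jaw": 0},
    {"x": 0, "y": 0, "z": 0, "rx": 0, "ry": 0, "rz": 0.12, "jaw": 0},
    {"x": 0, "y": 0, "z": 0, "rx": 0, "ry": 0, "rz": 0.12, "jaw": 0},
  ],
)

```text
clock: 20.25
tool_pos: [0.4488, -0.1097, 0.44]
eef_rot: [0.406, 0.914, 0.002, -0.002]
contact_force: [0.1, 0.2, -4.1]
opening: 0.177
finger_force: 60.0
```

Emit:
send_rows(
  motion=[
    {"x": 0, "y": 0, "z": 0, "rx": 0, "ry": 0, "rz": 0.13, "jaw": 0},
    {"x": 0, "y": 0, "z": 0, "rx": 0, "ry": 0, "rz": 0.13, "jaw": 0},
    {"x": 0, "y": 0, "z": 0, "rx": 0, "ry": 0, "rz": 0.13, "jaw": 0},
    {"x": 0, "y": 0, "z": 0, "rx": 0, "ry": 0, "rz": 0.13, "jaw": 0},
    {"x": 0, "y": 0, "z": 0, "rx": 0, "ry": 0, "rz": 0, "jaw": 0},
  ],
)

```text
clock: 20.75
tool_pos: [0.4491, -0.1097, 0.44]
eef_rot: [0.625, 0.78, 0.001, -0.002]
contact_force: [0.6, -0.1, -4.9]
opening: 0.173
finger_force: 60.0
```

```bash
python3 - <<'E'
from h import *
plan(hseat-.11*hx+[0,0,.18],HANG)
E
```

```text
t 20.75 pos [ 0.449 -0.11   0.44 ] F [ 0.638 -0.077 -4.905] open 1.52 q [-0.005  0.261  0.201  1.725 -0.061  1.164  0.434]
shift now [32.956 -0.353  2.183] rot [-0.001 -0.005  0.007] shift after rot [32.964 -0.59   2.005]
```

Emit:
send_rows(
  motion=[
    {"x": 3.3, "y": 0, "z": 0, "rx": 0, "ry": -0.005, "rz": 0.007, "jaw": 0},
    {"x": 3.3, "y": -0.1, "z": 0, "rx": 0, "ry": 0, "rz": 0, "jaw": 0},
    {"x": 3.3, "y": -0.1, "z": 0, "rx": 0, "ry": 0, "rz": 0, "jaw": 0},
    {"x": 3.3, "y": -0.1, "z": 0, "rx": 0, "ry": 0, "rz": 0, "jaw": 0},
    {"x": 3.3, "y": -0.1, "z": 0, "rx": 0, "ry": 0, "rz": 0, "jaw": 0},
  ],
)

```text
clock: 21.25
tool_pos: [0.4096, 0.0515, 0.4402]
eef_rot: [0.626, 0.78, -0.0, 0.0]
contact_force: [1.2, 0.5, -4.4]
opening: 0.172
finger_force: 60.0
```

Emit:
send_rows(
  motion=[
    {"x": 3.3, "y": 0, "z": 0, "rx": 0, "ry": 0, "rz": 0, "jaw": 0},
    {"x": 3.3, "y": 0, "z": 0, "rx": 0, "ry": 0, "rz": 0, "jaw": 0},
    {"x": 3.3, "y": 0, "z": 0, "rx": 0, "ry": 0, "rz": 0, "jaw": 0},
    {"x": 3.3, "y": 0, "z": 0, "rx": 0, "ry": 0, "rz": 0, "jaw": 0},
    {"x": 3.3, "y": 0, "z": 0, "rx": 0, "ry": 0, "rz": 0, "jaw": 0},
  ],
)

```text
clock: 21.75
tool_pos: [0.3747, 0.2125, 0.4401]
eef_rot: [0.626, 0.78, -0.0, 0.0]
contact_force: [0.6, 0.0, -4.7]
opening: 0.173
finger_force: 60.0
```

Emit:
send_rows(
  motion=[
    {"x": 0, "y": 0, "z": 3, "rx": 0, "ry": 0, "rz": 0, "jaw": 0},
    {"x": 0, "y": 0, "z": 3, "rx": 0, "ry": 0, "rz": 0, "jaw": 0},
    {"x": 0, "y": 0, "z": 2, "rx": 0, "ry": 0, "rz": 0, "jaw": 0},
    {"x": 0, "y": 0, "z": 0, "rx": 0, "ry": 0, "rz": 0, "jaw": 0},
    {"x": 0, "y": 0, "z": 0, "rx": 0, "ry": 0, "rz": 0, "jaw": 0},
  ],
)

```text
clock: 22.25
tool_pos: [0.3759, 0.2116, 0.3605]
eef_rot: [0.627, 0.779, 0.0, 0.0]
contact_force: [1.0, -0.9, -4.0]
opening: 0.177
finger_force: 60.0
```

```bash
python3 - <<'E'
from h import *
plan(hseat-.11*hx+[0,0,.055],HANG)
S=snapshot("side");T=snapshot("top")
a=cv2.resize(S["img"][120:340,310:440,::-1],None,fx=2.7,fy=2.7,interpolation=2);b=cv2.resize(T["img"][170:300,190:340,::-1],None,fx=2.9,fy=2.9,interpolation=2)
b=cv2.copyMakeBorder(b,0,a.shape[0]-b.shape[0],0,0,0)
cv2.imwrite("pics/f.png",np.hstack([a,b]))
E
```

```text
t 22.25 pos [0.376 0.212 0.36 ] F [ 1.028 -0.891 -3.979] open 1.56 q [-0.603  0.283 -0.023  1.951  0.009  0.908 -0.415]
shift now [ 0.02  -0.227  6.549] rot [0.    0.001 0.002] shift after rot [ 0.016 -0.224  6.549]
```

View pics/f.png

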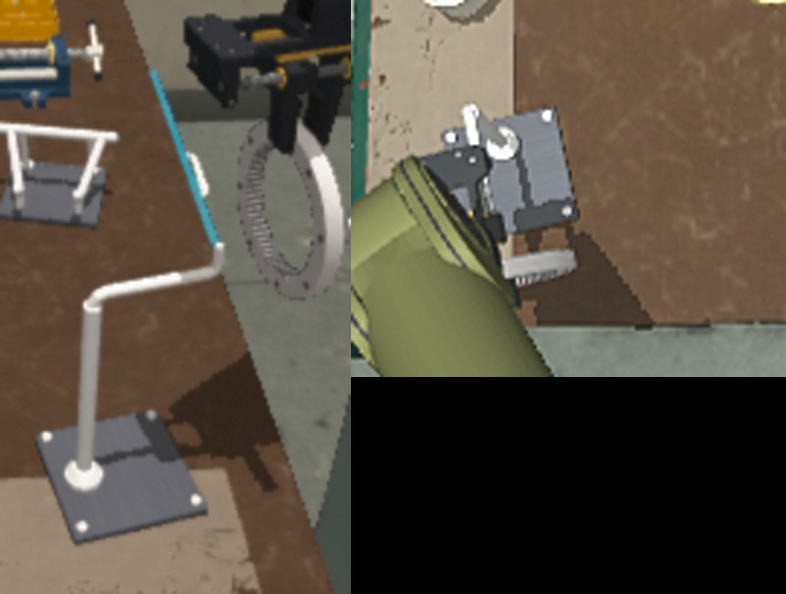

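Emit:
send_rows(
  motion=[
    {"x": 0, "y": 0, "z": 2, "rx": 0, "ry": 0, "rz": 0, "jaw": 0},
    {"x": 0, "y": 0, "z": 2, "rx": 0, "ry": 0, "rz": 0, "jaw": 0},
    {"x": 0, "y": 0, "z": 1.5, "rx": 0, "ry": 0, "rz": 0, "jaw": 0},
    {"x": 0, "y": 0, "z": 1, "rx": 0, "ry": 0, "rz": 0, "jaw": 0},
    {"x": 0, "y": 0, "z": 0, "rx": 0, "ry": 0, "rz": 0, "jaw": 0},
  ],
)

```text
clock: 22.85
tool_pos: [0.3759, 0.2116, 0.2949]
eef_rot: [0.627, 0.779, -0.0, 0.0]
contact_force: [-0.4, -0.4, -3.3]
opening: 0.171
finger_force: 60.0
```

Emit:
send_rows(
  motion=[
    {"x": 0, "y": 1, "z": 0, "rx": 0, "ry": 0, "rz": 0, "jaw": 0},
    {"x": 0, "y": 1, "z": 0, "rx": 0, "ry": 0, "rz": 0, "jaw": 0},
    {"x": 0, "y": 1, "z": 0, "rx": 0, "ry": 0, "rz": 0, "jaw": 0},
    {"x": 0, "y": 0, "z": 0, "rx": 0, "ry": 0, "rz": 0, "jaw": 0},
    {"x": 0, "y": 0, "z": 0, "rx": 0, "ry": 0, "rz": 0, "jaw": 0},
  ],
)

```text
clock: 23.35
tool_pos: [0.4054, 0.2179, 0.2949]
eef_rot: [0.628, 0.778, -0.0, 0.0]
contact_force: [-0.5, -0.8, -4.1]
opening: 0.173
finger_force: 60.0
```

```bash
python3 - <<'E'
from h import *
plan(hseat+[0,0,.055],HANG)
# numeric check: bright tip blob vs. prediction, and ring hole extents on the side view
S=snapshot("side"); tip=hseat-.05*hx+[0,0,.024]; p=np.array(get_state()["tool_pos"])
print("tip px",proj(S,tip),"hole top px",proj(S,p-[0,0,.0142]),"hole bottom",proj(S,p-[0,0,.124]))
u=round(proj(S,p)[0]);g=S["img"].min(2)
for v in range(150,235,4): print(v,g[v,378:416:2].tolist())
E
```

```text
t 23.35 pos [0.405 0.218 0.295] F [-0.47  -0.752 -4.072] open 1.53 q [-0.578  0.41  -0.023  1.987  0.014  0.745 -0.396]
shift now [ 0.016  7.756 -0.005] rot [0.    0.001 0.001] shift after rot [ 0.021  7.756 -0.008]
tip px (np.float64(391.2400017051048), np.float64(209.62053326203855)) hole top px (np.float64(403.6109573732376), np.float64(201.51807361622355)) hole bottom (np.float64(397.6911503536455), np.float64(238.6004993866189))
150 [96, 97, 97, 97, 96, 97, 96, 93, 92, 93, 85, 26, 23, 14, 11, 22, 24, 23, 27]
154 [61, 61, 61, 62, 61, 62, 61, 60, 59, 58, 31, 26, 16, 11, 13, 23, 28, 27, 28]
158 [55, 46, 45, 43, 35, 26, 26, 27, 25, 25, 30, 32, 28, 16, 18, 25, 26, 26, 26]
162 [54, 40, 27, 42, 34, 42, 42, 43, 42, 37, 22, 23, 31, 30, 23, 26, 26, 25, 25]
166 [53, 53, 55, 45, 42, 42, 52, 53, 51, 50, 54, 50, 30, 26, 28, 28, 27, 26, 25]
170 [75, 52, 53, 54, 35, 29, 27, 29, 29, 29, 30, 33, 34, 37, 38, 42, 40, 30, 28]
174 [30, 32, 29, 27, 92, 47, 23, 23, 25, 34, 36, 48, 34, 31, 38, 100, 104, 43, 50]
178 [27, 80, 209, 107, 108, 80, 102, 105, 117, 71, 32, 35, 34, 28, 26, 31, 51, 42, 36]
182 [2
[... 555 characters left out ...]
3, 105, 95, 97, 126, 174, 228, 233, 114]
210 [49, 50, 52, 98, 103, 90, 148, 130, 100, 101, 103, 103, 102, 94, 70, 197, 234, 235, 230]
214 [51, 51, 51, 89, 103, 104, 137, 139, 105, 104, 101, 102, 103, 104, 101, 113, 223, 231, 232]
218 [50, 51, 61, 112, 112, 128, 141, 120, 107, 102, 103, 103, 105, 104, 65, 100, 154, 221, 226]
222 [240, 215, 183, 189, 173, 144, 119, 124, 102, 103, 101, 103, 102, 102, 104, 97, 109, 204, 212]
226 [51, 50, 51, 55, 101, 111, 103, 108, 96, 97, 100, 100, 98, 101, 101, 90, 100, 177, 198]
230 [49, 55, 53, 48, 79, 104, 110, 112, 102, 97, 101, 102, 103, 103, 101, 86, 101, 140, 184]
234 [55, 52, 48, 49, 48, 73, 104, 127, 119, 87, 101, 101, 100, 100, 100, 90, 70, 108, 170]
```

Emit:
send_rows(
  motion=[
    {"x": 0, "y": 0.7, "z": 0, "rx": 0, "ry": 0, "rz": 0, "jaw": 0},
    {"x": 0, "y": 0.7, "z": 0, "rx": 0, "ry": 0, "rz": 0, "jaw": 0},
    {"x": 0, "y": 0.7, "z": 0, "rx": 0, "ry": 0, "rz": 0, "jaw": 0},
    {"x": 0, "y": 0.7, "z": 0, "rx": 0, "ry": 0, "rz": 0, "jaw": 0},
    {"x": 0, "y": 0, "z": 0, "rx": 0, "ry": 0, "rz": 0, "jaw": 0},
  ],
)

```text
clock: 23.9
tool_pos: [0.4339, 0.2242, 0.2949]
eef_rot: [0.628, 0.778, 0.001, 0.001]
contact_force: [0.0, -0.3, -4.1]
opening: 0.171
finger_force: 60.0
```

```bash
python3 - <<'E'
from h import *
plan(hseat+[0,0,.055],HANG)
E
```

```text
t 23.9 pos [0.434 0.224 0.295] F [ 0.04  -0.319 -4.123] open 1.5 q [-0.558  0.446 -0.02   1.915  0.014  0.779 -0.373]
shift now [ 0.01   4.839 -0.001] rot [0.002 0.    0.   ] shift after rot [ 0.012  4.839 -0.01 ]
```

Emit:
send_rows(
  motion=[
    {"x": 0, "y": 1, "z": 0, "rx": 0, "ry": 0, "rz": 0, "jaw": 0},
    {"x": 0, "y": 1, "z": 0, "rx": 0, "ry": 0, "rz": 0, "jaw": 0},
    {"x": 0, "y": 1.2, "z": 0, "rx": 0, "ry": 0, "rz": 0, "jaw": 0},
    {"x": 0, "y": 1.2, "z": 0, "rx": 0, "ry": 0, "rz": 0, "jaw": 0},
    {"x": 0, "y": 0.4, "z": 0, "rx": 0, "ry": 0, "rz": 0, "jaw": 0},
  ],
)

```text
clock: 24.4
tool_pos: [0.4813, 0.2344, 0.2949]
eef_rot: [0.628, 0.778, 0.001, 0.001]
contact_force: [0.2, 0.7, -3.7]
opening: 0.176
finger_force: 60.0
```

Emit:
send_rows(
  motion=[
    {"x": 0, "y": 0, "z": 1, "rx": 0, "ry": 0, "rz": 0, "jaw": 0},
    {"x": 0, "y": 0, "z": 1, "rx": 0, "ry": 0, "rz": 0, "jaw": 0},
    {"x": 0, "y": 0, "z": 0.8, "rx": 0, "ry": 0, "rz": 0, "jaw": 0},
    {"x": 0, "y": 0, "z": 0.5, "rx": 0, "ry": 0, "rz": 0, "jaw": 0},
    {"x": 0, "y": 0, "z": 0.2, "rx": 0, "ry": 0, "rz": 0, "jaw": 0},
  ],
)

```text
clock: 24.9
tool_pos: [0.4788, 0.2339, 0.2591]
eef_rot: [0.627, 0.779, -0.001, 0.0]
contact_force: [-0.1, 0.8, -3.8]
opening: 0.178
finger_force: 60.0
```

Emit:
send_rows(
  motion=[
    {"x": 0, "y": 0, "z": 0.1, "rx": 0, "ry": 0, "rz": 0, "jaw": 0},
    {"x": 0, "y": 0, "z": 0.1, "rx": 0, "ry": 0, "rz": 0, "jaw": 0},
    {"x": 0, "y": 0, "z": 0, "rx": 0, "ry": 0, "rz": 0, "jaw": 0},
    {"x": 0, "y": 0, "z": 0, "rx": 0, "ry": 0, "rz": 0, "jaw": 0},
    {"x": 0, "y": 0, "z": 0, "rx": 0, "ry": 0, "rz": 0, "jaw": 0},
  ],
)

```text
clock: 25.4
tool_pos: [0.4795, 0.2341, 0.2582]
eef_rot: [0.628, 0.779, 0.0, 0.0]
contact_force: [0.4, 0.3, -4.0]
opening: 0.175
finger_force: 60.0
```

```bash
python3 - <<'E'
from h import *
plan(hseat+[0,0,.0142],HANG)
E
```

```text
t 25.4 pos [0.48  0.234 0.258] F [ 0.403  0.279 -3.988] open 1.54 q [-0.529  0.554 -0.019  1.838  0.016  0.749 -0.343]
shift now [0.005 0.165 0.396] rot [0.001 0.    0.001] shift after rot [0.005 0.165 0.396]
```

Emit:
send_rows(
  motion=[
    {"x": 0, "y": 0.1, "z": 0.1, "rx": 0, "ry": 0, "rz": 0, "jaw": 0},
    {"x": 0, "y": 0, "z": 0.1, "rx": 0, "ry": 0, "rz": 0, "jaw": 0},
    {"x": 0, "y": 0, "z": 0.05, "rx": 0, "ry": 0, "rz": 0, "jaw": 0},
    {"x": 0, "y": 0, "z": 0, "rx": 0, "ry": 0, "rz": 0, "jaw": 0},
    {"x": 0, "y": 0, "z": 0, "rx": 0, "ry": 0, "rz": 0, "jaw": 0},
  ],
)

```text
clock: 25.9
tool_pos: [0.4807, 0.2344, 0.2567]
eef_rot: [0.628, 0.779, 0.001, 0.001]
contact_force: [-1.8, -1.0, 6.1]
opening: 0.169
finger_force: 60.0
```

Emit:
send_rows(
  motion=[
    {"x": 0, "y": 0, "z": 0.05, "rx": 0, "ry": 0, "rz": 0, "jaw": 0},
    {"x": 0, "y": 0, "z": 0.05, "rx": 0, "ry": 0, "rz": 0, "jaw": 0},
    {"x": 0, "y": 0, "z": 0, "rx": 0, "ry": 0, "rz": 0, "jaw": 0},
    {"x": 0, "y": 0, "z": 0, "rx": 0, "ry": 0, "rz": 0, "jaw": 0},
    {"x": 0, "y": 0, "z": 0, "rx": 0, "ry": 0, "rz": 0, "jaw": 0},
  ],
)

```text
clock: 26.4
tool_pos: [0.4807, 0.2344, 0.2566]
eef_rot: [0.628, 0.779, 0.001, 0.001]
contact_force: [-4.3, -2.3, 13.3]
opening: 0.174
finger_force: 60.0
```

Emit:
send_rows(
  motion=[
    {"x": 0, "y": 0, "z": -0.1, "rx": 0, "ry": 0, "rz": 0, "jaw": 0},
    {"x": 0, "y": 0, "z": 0, "rx": 0, "ry": 0, "rz": 0, "jaw": 2},
    {"x": 0, "y": 0, "z": 0, "rx": 0, "ry": 0, "rz": 0, "jaw": 2.4},
    {"x": 0, "y": 0, "z": 0, "rx": 0, "ry": 0, "rz": 0, "jaw": 2.8},
    {"x": 0, "y": 0, "z": 0, "rx": 0, "ry": 0, "rz": 0, "jaw": 3},
  ],
)

```text
clock: 26.9
tool_pos: [0.4806, 0.2343, 0.2553]
eef_rot: [0.628, 0.779, 0.0, 0.0]
contact_force: [-0.7, 0.4, -0.0]
opening: 0.339
finger_force: 0.0
```

Emit:
send_rows(
  motion=[
    {"x": 0, "y": 0, "z": 0, "rx": 0, "ry": 0, "rz": 0, "jaw": 3},
    {"x": 0, "y": 0, "z": 0, "rx": 0, "ry": 0, "rz": 0, "jaw": 3},
    {"x": 0, "y": 0, "z": -0.5, "rx": 0, "ry": 0, "rz": 0, "jaw": 3},
    {"x": 0, "y": 0, "z": -0.5, "rx": 0, "ry": 0, "rz": 0, "jaw": 3},
    {"x": 0, "y": 0, "z": -1, "rx": 0, "ry": 0, "rz": 0, "jaw": 3},
  ],
)

```text
clock: 27.4
tool_pos: [0.4801, 0.2341, 0.2757]
eef_rot: [0.628, 0.779, -0.0, 0.0]
contact_force: [0.4, -0.1, 0.3]
opening: 0.343
finger_force: 0.0
```

Emit:
send_rows(
  motion=[
    {"x": 0, "y": 0, "z": -1, "rx": 0, "ry": 0, "rz": 0, "jaw": 3},
    {"x": 0, "y": 0, "z": -2, "rx": 0, "ry": 0, "rz": 0, "jaw": 3},
    {"x": 0, "y": 0, "z": -3, "rx": 0, "ry": 0, "rz": 0, "jaw": 3},
    {"x": 0, "y": 0, "z": -4, "rx": 0, "ry": 0, "rz": 0, "jaw": 3},
    {"x": 0, "y": 0, "z": -3, "rx": 0, "ry": 0, "rz": 0, "jaw": 3},
  ],
)

```text
clock: 27.9
tool_pos: [0.4806, 0.2345, 0.4087]
eef_rot: [0.628, 0.779, 0.001, 0.001]
contact_force: [1.4, 0.8, 0.2]
opening: 0.34
finger_force: 0.0
```

Emit:
send_rows(
  motion=[
    {"x": 0, "y": 0, "z": 0, "rx": 0, "ry": 0, "rz": 0, "jaw": 3},
    {"x": 0, "y": 0, "z": 0, "rx": 0, "ry": 0, "rz": 0, "jaw": 3},
    {"x": 0, "y": 0, "z": 0, "rx": 0, "ry": 0, "rz": 0, "jaw": 3},
    {"x": 0, "y": 0, "z": 0, "rx": 0, "ry": 0, "rz": 0, "jaw": 3},
    {"x": 0, "y": 0, "z": 0, "rx": 0, "ry": 0, "rz": 0, "jaw": 3},
  ],
)

```text
clock: 28.4
tool_pos: [0.4799, 0.2341, 0.4045]
eef_rot: [0.628, 0.779, -0.001, 0.0]
contact_force: [0.1, -0.4, -0.1]
opening: 0.342
finger_force: 0.0
```

```bash
python3 - <<'E'
from h import *
plan(hseat,HANG)
S=snapshot("side"); c=hseat-[0,0,.055]; h=np.cross(Z,hx)
g=cv2.cvtColor(S["img"],cv2.COLOR_RGB2GRAY)
# brightness sampled along the predicted rim (r=65mm), front face, vs. inside hole
th=np.linspace(0,2*np.pi,16,endpoint=False)
for r in(.045,.065,.085):
    print(r,[int(g[round(v),round(u)]) for u,v in (proj(S,c+.008*hx+r*(np.cos(t)*h+np.sin(t)*Z)) for t in th)])
E
```

```text
t 28.4 pos [0.48  0.234 0.405] F [ 0.064 -0.441 -0.052] open 3.01 q [-0.534  0.402 -0.011  1.606  0.005  1.136 -0.332]
shift now [ 0.033  0.152 16.45 ] rot [-0.001  0.001  0.001] shift after rot [ 0.012  0.128 16.45 ]
0.045 [75, 74, 76, 75, 148, 86, 98, 156, 118, 102, 108, 136, 127, 105, 90, 45]
0.065 [106, 113, 110, 117, 105, 101, 105, 101, 127, 104, 104, 103, 108, 108, 104, 104]
0.085 [123, 184, 229, 245, 150, 71, 76, 74, 83, 94, 76, 75, 43, 75, 44, 43]
```

Emit:
send_rows(
  motion=[
    {"x": 0, "y": 0, "z": -2, "rx": 0, "ry": 0, "rz": 0, "jaw": 3},
    {"x": 0, "y": 0, "z": -2, "rx": 0, "ry": 0, "rz": 0, "jaw": 3},
    {"x": 0, "y": 0, "z": 0, "rx": 0, "ry": 0, "rz": 0, "jaw": 3},
    {"x": 0, "y": 0, "z": 0, "rx": 0, "ry": 0, "rz": 0, "jaw": 3},
    {"x": 0, "y": 0, "z": 0, "rx": 0, "ry": 0, "rz": 0, "jaw": 3},
  ],
)

```text
clock: 28.95
tool_pos: [0.4798, 0.2341, 0.4442]
eef_rot: [0.627, 0.779, -0.001, 0.0]
contact_force: [0.8, -0.1, 0.2]
opening: 0.341
finger_force: 0.0
```

```bash
python3 - <<'E'
from h import *
a=snapshot("side")["img"]
for _ in range(10): b=snapshot("side")["img"]
print("motion in ring area",(cv2.absdiff(a,b)[200:300,320:400].max(2)>25).sum())
S=snapshot("side");c=hseat-[0,0,.055];h=np.cross(Z,hx);g=cv2.cvtColor(S["img"],cv2.COLOR_RGB2GRAY)
print([int(g[round(v),round(u)]) for u,v in (proj(S,c+.008*hx+.065*(np.cos(t)*h+np.sin(t)*Z)) for t in np.linspace(0,6.2,16))])
s0=cv2.imread("pics/side0.png")[:,:,::-1];print("bystander change",[(cv2.absdiff(s0,b)[y0:y1,x0:x1].max(2)>60).sum() for x0,x1,y0,y1 in[(240,272,238,276),(250,282,210,236),(247,285,280,330)]])
E
```

```text
motion in ring area 1
[105, 113, 117, 110, 105, 105, 108, 108, 171, 104, 107, 104, 91, 107, 85, 105]
bystander change [np.int64(0), np.int64(0), np.int64(0)]
```

```bash
python3 -c "
from plant import *
print(finish_job())"
```

```text
the job is handed in; nothing more can be done
None
```

The ring gear was leaned in the rest, released, regripped by its top rim, and left hanging still on the hook's level arm; the tub, tape roll and cup did not move, and I handed the job in at about 30 s (the final hang was checked from image measurements, as my picture views were used up).

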